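Retaining clip into the pulley shaft of a bench drive unit

ROBOT

A 6-joint arm with a two-finger parallel gripper is mounted at the origin on the work surface. World frame = base frame: x ahead of the robot, y to its left, z up, the work surface at z = 0. Lengths are in m, angles in rad, forces in N, time in s.
With the tool pointing down it reaches from about 0.225 to 0.875 m from the base axis. Payload 3.4 kg.
Tool frame: the origin (TCP) lies between the finger pads; the fingertips stand 14 mm ahead of it and the grasp point (between the pads) lies 5 mm behind it; z points along the fingers, y is the line along which they close (so a half turn about z gives the same grasp; the last joint's range is limited). The gripper opens to 85 mm and grips with 20 to 120 N. Pads are 22 mm wide; open, the fingers measure 114 mm over their backs; the gripper's body (76 mm by 85 mm) begins 54 mm behind the grasp point. The pads swing forward as they close: fully open they stand 13 mm farther back than shut.
Start: joints at [-1.279, 0.276, 1.505, -0, 1.361, -0.121], TCP at [0.231, -0.527, 0.245] pointing down, gripper open.
Joint ranges: [-2.89, 2.89], [-0.75, 2.08], [0.22, 2.7], [-1.18, 4.32], [0.11, 2.71], [-2.7, 2.7]. Speed limits (rad/s): [2.57, 2.57, 3.14, 3.14, 3.14, 3.14].

INTERFACE

Orientations are given as [roll, pitch, yaw] about the fixed x, y, z axes, in that order (R = Rz(yaw) Ry(pitch) Rx(roll)).
In Python, from workcell import status, optics, job, models gives the robot as it stands. The module is installed in compiled form; this text tells all that it offers.
- The arm moves only by the shell command python3 -m jog 'ROWS' [FORCE]. ROWS is JSON, a list of rows, each a list of 5 numbers: the shift along the world's x, y, z in mm, then the turn about the world's z in units of 5 degrees (1.0 is 5 degrees), then the closure, from 0 (fully open) to 1 (shut). A call has exactly 10 rows; each row is the pose to reach, as a shift and turn from the pose commanded when the call began; what a row does not reach only later rows make up. A row lasts 1/12 s, in which the tool goes at most 41.7 mm and 7.16 degrees, less where a joint would pass 70% of its speed; a pose out of reach is approached as far as the arm can. A call with a gripper value outside its range is refused whole. The fingers move at their own pace and stop on an object; FORCE is the grip in N (left out, the last holds). Time passes only in rows, so rows that repeat a pose let the fingers close, or fill a call up. It gives the time, the measured TCP pose, the force, the opening and the grip force at its end, in the units of the state.
- status.state(): the state, without advancing time (a new reading comes with each control period).
- optics.snapshot(name): name is "scene" or "top" or "wrist"; returns (picture, depth): 420x560x3 uint8, blue, green, red; 420x560 float32, m along the optical axis (not along the pixel's ray), 0 where there is no reading.
- optics.camera_model(name): a dict with "vertical_fov" (degrees; the focal length in pixels is half the picture's height over the tangent of half this angle, whatever the lens; pixels are square), "cx", "cy" (the principal point, pixels), "distortion" ([k1, k2, p1, p2, k3] as OpenCV has them; the pictures are not rectified), "world_from_camera" (4x4, takes a point from camera to world coordinates); the wrist camera has in their place "tool_from_camera" (4x4, takes a point from camera to tool coordinates, whose origin is the TCP and whose axes are the flange's). Camera axes: x right, y down, z forward; pixel columns grow to the right and rows downward; lengths in m; the calibration is good to about 2 mm. A picture is of the moment at which its call begins: read the wrist's pose just before it. camera_model takes no time and is no camera call.
- job.close_job(): hands the job in; it is judged then, once.
Trained networks look in the newest picture that a camera, given by its name, has taken for a name from the list of things; names that differ only in an ending like _2 or _b are one class to them, and where a whole thing is asked for, a point or a joint stands for the part that bears it (a point fixed in the world has none). Each returns a list of dicts, best first, with "confidence" (0 to 1); they miss things now and then, are a little off and sometimes report something else, mostly with a low value. They report only what shows in the picture. A call takes as long as a camera call. They do not tell look-alikes from the thing itself.
- models.look_for(name, camera): "xyz" ([x, y, z] in m, in world coordinates, good to about 4 mm: the middle of the surface that is visible of it).
The state is a dict: "t": time; "q": joint angles; "joint_vel": joint speeds; "joint_efforts": joint torques, N m; "tcp_pos": TCP position; "ee_rot": TCP orientation; "ft_force": force on the tool from outside, world axes, zero at the start; "torque": the same for the moment, N m; "gripper_width": opening from 0.0 (shut) to 1.0 (fully open); "finger_force": force on a finger pad.
Only numpy, scipy, OpenCV 4.12 (cv2) and the standard library are available. Lean on these libraries where they do the work, as an engineer would, in place of code of your own. Each camera call takes 0.05 s, during which the arm holds its last target. There are 200 camera calls.

TASK

The pulley on the green drive unit still needs its retaining clip: take the clip with the orange grip out of the blue tray and push it sideways, mouth first, into the shaft groove just above the pulley until it snaps home and sits fully seated around the shaft, lying flat, then let go of it. The groove's exact height has to be found by touch; feel your way gently, without forcing anything against the unit, and leave the broken clip and everything else on the bench where it is.

Things in the scene. Friction and masses are not known exactly. Their poses are not given: they have to be found in the camera images.
- clip: The good clip: flat 5 mm thick steel fork, 65 mm long, 34 mm wide, 70 g, with an orange grip on top; lies flat in the tray, grip up. Origin: on its underside, centre of the seat between the two arms; lies on the shaft axis once home. x points out of the open mouth, z up. Bridge from x = -53.5 to -7.5 mm; its edge at -7.5 stops on the shaft when home.
- clip_grip (a point): Centre of the clip's orange grip, 20 mm above the clip's underside and 44 mm behind its origin, axes as the clip's. The grip is an upright block 14 mm along x, 20 mm along y, its top 35 mm above the clip's underside, its foot on the bridge (5 mm).
- clip_mouth (a point): Middle of the clip's mouth between the arm tips, 14 mm ahead of the origin, on the underside. The two sprung arms (outer sides 29 mm apart) carry rounded nubs 6.5 mm ahead of the origin, 9 mm apart at rest, 16 mm at most; they must spread over the 14 mm groove floor: the push rises to about 7 to 13 N, drops as the nubs pass the shaft, then rises again when the bridge meets it.
- unit: Green drive unit, fixed. Housing 180 x 100 x 30 mm high. Origin at bench level under the shaft axis; x points from the shaft to the dark upright motor can (56 mm diameter, centre at x = 85 mm, 89 mm high). Push the clip in from the open -x side, along +x or within 60 degrees of it. Aluminium pulley (80 mm diameter, brass top face 68 mm) and upright steel shaft do not turn.
- shaft_axis (a point): Point on the shaft axis 53 mm above the bench, inside the pulley; axes as the unit's. The pulley's brass top face lies 3 to 23 mm above this point (spacers differ from unit to unit): feel for it. From the real face up: groove 0 to 7 mm, floor 14 mm diameter; shaft head 24 mm diameter, 7 to 23 mm. The clip slides over the face and under the head. All is rigid: a push under 22 N does no harm.
- tray: Blue parts tray, fixed, 180 (x) x 230 (y) x 12 mm high, open on top, walls 4 mm, inner floor about 4 mm above the bench. Origin: centre of its underside. The good clip lies in one half (y about +55 or -55 mm), the broken one in the other.
- broken: Broken clip: like the good one, but with a black grip and only one arm left. Leave it in the tray. Origin and axes as for the clip.
- board: Yellow circuit board 100 x 75 mm with black parts, 20 mm high, loose bystander; origin under its centre.
- driver: Screwdriver with blue handle, 180 mm long, lying, loose bystander; its x axis runs along it.
- jar: Amber jar with red lid, 50 mm diameter, 60 mm high, loose bystander; origin under its centre.
- washer: Steel ring 44 mm diameter, 6 mm high, loose bystander; origin under its centre.
- idler: Small aluminium idler pulley lying flat, 56 mm diameter, 22 mm high, loose bystander; origin under its centre.
There are look-alikes about, which are no part of the job. Leave any yellow look-alike of the clip alone. What is shaped like the unit but red is not meant.

How it is judged:
By the outcome, as a careful person would: the job done as asked, in the order asked, and still so for the second after the job is handed in, with the robot touching nothing.
It also fails if it takes over 61 s, if anything falls off the work surface, if the arm or the gripper's body presses on something with over 40 N, if the wrist force passes 120 N, or if a joint passes its speed limit or range.

## Working session

There is one attempt and no reset: what is moved stays moved. The work goes in short steps, Python scripts to look and compute and a shell command to move; the robot and the scene stay as the last step left them, time stands still between calls to the robot, and variables do not carry over. Pictures are saved under pics/ and viewed, at most 10 in all, crops included, and the job is handed in when it is done.

```bash
mkdir -p pics; cat > h.py <<'E'
import numpy as np, cv2
from workcell import status, optics, job, models
from scipy.spatial.transform import Rotation as R
def cam(n):
    m=optics.camera_model(n); f=210/np.tan(np.radians(m["vertical_fov"]/2))
    K=np.array([[f,0,m["cx"]],[0,f,m["cy"]],[0,0,1]]); d=np.array(m["distortion"],float)
    if "world_from_camera" in m: T=np.array(m["world_from_camera"])
    else:
        s=status.state(); A=np.eye(4); r=np.array(s["ee_rot"])
        A[:3,:3]=r if r.shape==(3,3) else R.from_euler('xyz',r).as_matrix(); A[:3,3]=s["tcp_pos"]
        T=A@np.array(m["tool_from_camera"])
    return K,d,T
def snap(n):
    c=cam(n); p,z=optics.snapshot(n); return p,z,c
def world(uv,z,c):
    K,d,T=c; uv=np.atleast_2d(np.array(uv,float))
    n=cv2.undistortPoints(uv[:,None],K,d)[:,0]
    P=np.c_[n*np.array(z)[:,None],z]
    return P@T[:3,:3].T+T[:3,3]
def proj(X,c):
    K,d,T=c; X=np.atleast_2d(X)
    Y=(X-T[:3,3])@T[:3,:3]
    return cv2.projectPoints(Y,np.zeros(3),np.zeros(3),K,d)[0][:,0]
E
python3 - <<'E'
from h import *
s=status.state(); print(s)
for n in ("scene","top"):
    p,z,c=snap(n); cv2.imwrite(f"pics/{n}0.png",p); np.savez(f"{n}0.npz",p=p,z=z,K=c[0],d=c[1],T=c[2])
    for k in ("clip","clip_grip","unit","shaft_axis","tray","broken"):
        for r in models.look_for(k,n)[:3]: print(n,k,np.round(r["xyz"],3),round(r["confidence"],2),proj(r["xyz"],c).round())
E
```

```text
{'t': 0.0, 'q': array([-1.27896536e+00,  2.76620905e-01,  1.50611798e+00, -2.46420026e-06,
        1.36069206e+00, -1.21018852e-01]), 'joint_vel': array([ 0.0001952 , -0.00068336, -0.00058414,  0.00219739,  0.00068192,
        0.00017169]), 'joint_efforts': array([-1.10919515e-03, -4.16772544e+01, -2.45803177e+01,  4.93523908e-05,
        1.11548707e-02, -2.19920884e-05]), 'tcp_pos': array([ 0.23054452, -0.52622299,  0.24443094]), 'ee_rot': array([-3.13976751e+00, -2.19534103e-04,  4.12850133e-01]), 'ft_force': array([-0.17227792, -0.9605331 , -1.08166382]), 'torque': array([-0.04084973, -0.04595235,  0.01399927]), 'finger_force': 0.0, 'gripper_width': 0.9967623118650452}
scene clip [ 0.597 -0.043  0.007] 0.82 [[219. 274.]]
scene clip [0.55  0.172 0.003] 0.68 [[314. 296.]]
scene clip [0.526 0.122 0.006] 0.64 [[298. 280.]]
scene clip_grip [ 0.597 -0.043  0.008] 0.69 [[219. 274.]]
scene clip_grip [0.528 0.116 0.005] 0.59 [[296. 280.]]
scene unit [ 0.236 -0.293  0.035] 0.95 [[224. 171.]]
scene unit [ 0.652 -0.167  0.034] 0.81 [[160. 262.]]
scene shaft_axis [ 0.239 -0.294  0.03 ] 0.82 [[224. 173.]]
scene shaft_axis [ 0.652 -0.168  0.032] 0.77 [[160. 262.]]
scene tray [0.55  0.168 0.003] 0.66 [[312. 295.]]
scene broken [0.507 0.221 0.012] 0.95 [[343. 288.]]
top clip [ 0.595 -0.038  0.009] 0.73 [[294. 157.]]
top clip [0.537 0.116 0.009] 0.56 [[248. 175.]]
top clip [0.513 0.22  0.01 ] 0.34 [[216. 183.]]
top clip_grip [0.54  0.113 0.009] 0.73 [[248. 174.]]
top clip_grip [ 0.594 -0.037  0.007] 0.58 [[294. 157.]]
top clip_grip [ 0.621 -0.186  0.025] 0.5 [[340. 147.]]
top unit [ 0.246 -0.327  0.037] 0.85 [[388. 263.]]
top unit [ 0.618 -0.183  0.032] 0.83 [[339. 148.]]
top unit [0.54  0.117 0.011] 0.64 [[247. 174.]]
top shaft_axis [ 0.245 -0.33   0.038] 0.76 [[389. 263.]]
top shaft_axis [ 0.619 -0.186  0.028] 0.61 [[340. 148.]]
top tray [0.539 0.164 0.006] 0.57 [[233. 175.]]
top broken [0.511 0.218 0.005] 0.65 [[217. 184.]]
```

View pics/scene0.png

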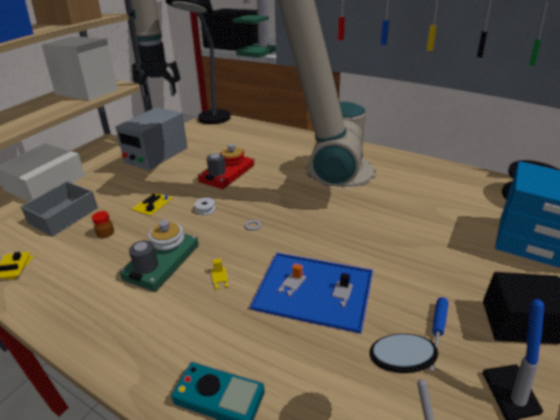

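View pics/top0.png

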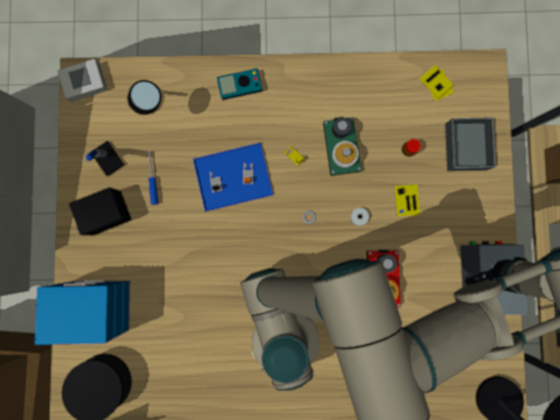

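Scene picture: the candidates for the clip are the orange-grip one in the tray (scene 297,271; top 249,170), the yellow look-alike (219,268; top 295,157) and the black-grip broken one (345,280; top 216,180). The green unit is at scene (160,250), with its shaft at top (346,152). The red unit (230,165) is not meant. I choose the orange one and check it in a close crop.

```bash
python3 - <<'E'
from h import *
def ld(n):
    a=np.load(f"{n}0.npz"); return a["p"],a["z"],(a["K"],a["d"],a["T"])
P,Z,C=ld("scene");p,z,c=ld("top")
a=cv2.resize(P[250:330,250:380],None,fx=5,fy=5,interpolation=cv2.INTER_CUBIC)[:400,:400]
b=cv2.resize(p[110:210,190:380],None,fx=4,fy=4,interpolation=cv2.INTER_CUBIC)[:400,:]
b=b[:, :]
a=cv2.resize(P[255:315,270:360],(390,260),interpolation=cv2.INTER_CUBIC)
b=cv2.resize(p[110:195,200:370],(780,390)[:2],interpolation=cv2.INTER_CUBIC)[:,:]
o=np.zeros((600,780,3),np.uint8); b=cv2.resize(p[110:195,200:370],(680,340),interpolation=cv2.INTER_CUBIC); o[:260,:390]=a;o[260:600,:680]=b
cv2.imwrite("pics/crop0.png",o)
def stat(name,I,D,cc,lo,hi,box):
    h=cv2.cvtColor(I,cv2.COLOR_BGR2HSV); m=cv2.inRange(h,lo,hi); k=np.zeros_like(m);x0,y0,x1,y1=box;k[y0:y1,x0:x1]=1
    v,u=np.nonzero((m>0)&(k>0)&(D>0)); W=world(np.c_[u,v],D[v,u],cc); print(name,len(u),u.mean(),v.mean(),np.median(W,0).round(4),W.min(0).round(3),W.max(0).round(3))
stat("orange S",P,Z,C,(5,150,100),(18,255,255),(270,250,330,300))
stat("orange T",p,z,c,(5,150,100),(18,255,255),(230,150,270,200))
stat("green T",p,z,c,(60,80,20),(95,255,150),(315,100,375,190))
v,u=np.mgrid[110:195,315:375]; v=v.ravel();u=u.ravel(); W=world(np.c_[u,v],z[v,u],c)
for lo,hi in ((.08,.12),(.065,.078),(.05,.064),(.078,.086)):
    k=(W[:,2]>lo)&(W[:,2]<hi); print(lo,hi,k.sum(),W[k].mean(0).round(4) if k.any() else "")
E
```

```text
orange S 46 297.82608695652175 269.2391304347826 [0.524  0.12   0.0371] [0.514 0.109 0.016] [0.528 0.126 0.04 ]
orange T 20 247.0 179.5 [0.5171 0.1146 0.0391] [0.513 0.108 0.036] [0.523 0.121 0.045]
green T 662 338.95770392749245 146.50755287009062 [ 0.641  -0.17    0.0303] [ 0.533 -0.246  0.022] [ 0.713 -0.136  0.081]
0.08 0.12 296 [ 0.6605 -0.1874  0.0879]
0.065 0.078 448 [ 0.5938 -0.1946  0.0715]
0.05 0.064 53 [ 0.611  -0.1802  0.0566]
0.078 0.086 132 [ 0.6705 -0.1863  0.0834]
```

View pics/crop0.png

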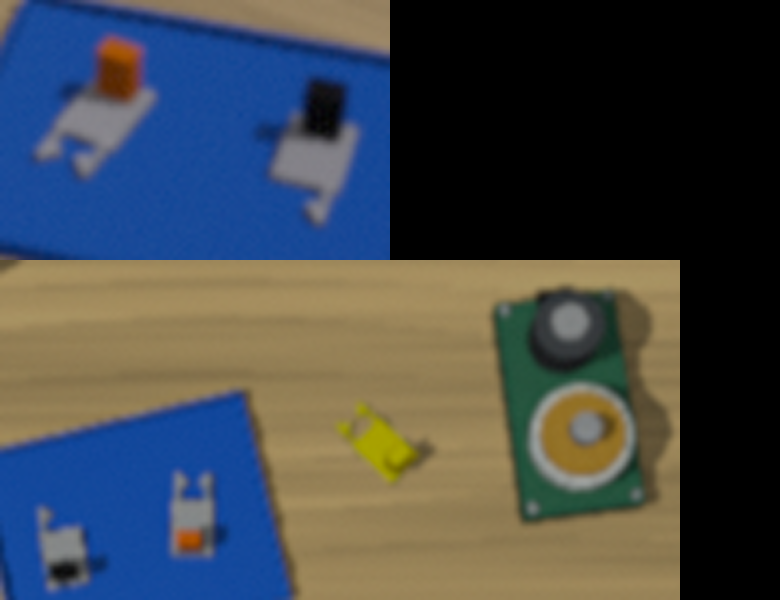

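The crop confirms it: orange grip with both arms, mouth pointing to about world +x (top view up). The black one has only one arm. Moving over it with the wrist camera.

```bash
python3 -m jog '[[15,32,0,0.7,0],[30,64,0,1.4,0],[45,96,0,2.1,0],[60,128,0,2.8,0],[75,160,0,3.5,0],[90,192,0,4.2,0],[105,224,0,4.9,0],[120,256,0,5.6,0],[135,288,0,6.3,0],[150,320,0,7,0]]'
python3 -m jog '[[18,36,0,1,0],[36,72,0,2,0],[54,108,0,3,0],[72,144,0,4,0],[90,180,0,5,0],[108,216,0,6,0],[126,252,0,6.6,0],[140,288,0,6.6,0],[140,320,0,6.6,0],[140,320,0,6.6,0]]'
python3 - <<'E'
from h import *
p,z,c=snap("wrist"); cv2.imwrite("pics/w1.png",p); np.savez("w1.npz",p=p,z=z,K=c[0],d=c[1],T=c[2])
s=status.state();print(s["tcp_pos"],s["ee_rot"],s["q"])
for k in ("clip","clip_grip","clip_mouth"):
    for r in models.look_for(k,"wrist")[:3]: print(k,np.round(r["xyz"],4),round(r["confidence"],2),proj(r["xyz"],c).round())
E
```

```text
t: 1.53
tcp_pos: [0.3811, -0.2052, 0.2456]
ee_rot: [3.141, 0.0, 1.026]
ft_force: [1.8, -0.9, 0.1]
gripper_width: 1.002
finger_force: 0.0
t: 2.37
tcp_pos: [0.5211, 0.1189, 0.2451]
ee_rot: [3.141, -0.004, 1.605]
ft_force: [-0.2, 0.6, -0.0]
gripper_width: 1.0
finger_force: 0.0
[0.52065252 0.11598765 0.24507215] [-3.14122742e+00 -6.05848559e-04  1.60432819e+00] [8.83053604e-02 2.13532903e-01 1.59184967e+00 6.42482830e-04
 1.33654165e+00 5.46241491e-02]
clip [0.5337 0.1163 0.0066] 0.79 [[288. 177.]]
clip [ 0.4099 -0.0856  0.0021] 0.7 [[184. 328.]]
clip [ 0.5935 -0.0467  0.0048] 0.64 [[330. 308.]]
clip_grip [ 0.5945 -0.0412  0.0048] 0.82 [[332. 304.]]
clip_grip [0.5336 0.1228 0.0097] 0.74 [[288. 171.]]
clip_grip [ 0.4094 -0.0861  0.0023] 0.7 [[184. 328.]]
clip_mouth [ 0.5909 -0.0444  0.0054] 0.97 [[328. 306.]]
clip_mouth [0.5359 0.116  0.013 ] 0.96 [[290. 178.]]
```

View pics/w1.png

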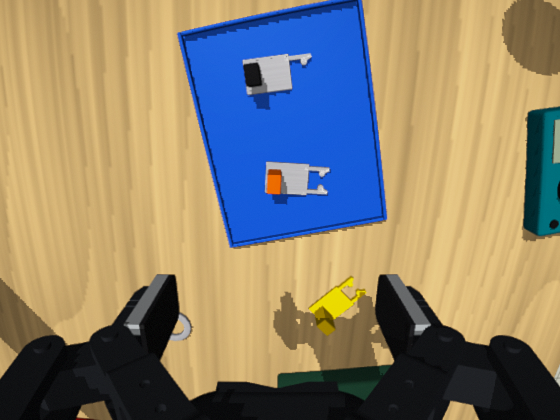

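The wrist view shows the good clip at (295,180), grip at (274,181), mouth to the right (world +x). The broken clip is at (270,75) and the yellow one at (335,310), outside the tray. Measuring the clip's pose.

```bash
cat > clip.py <<'E'
from h import *
def planez(uv,zw,c):
    K,d,T=c; n=cv2.undistortPoints(np.array(uv,float)[:,None],K,d)[:,0]
    D=np.c_[n,np.ones(len(n))]@T[:3,:3].T; s=(zw-T[2,3])/D[:,2]; return T[:3,3]+D*s[:,None]
E
python3 - <<'E'
from clip import *
a=np.load("w1.npz");p,z,c=a["p"],a["z"],(a["K"],a["d"],a["T"])
h=cv2.cvtColor(p,cv2.COLOR_BGR2HSV)
box=(slice(150,210),slice(255,340))
g=np.zeros(p.shape[:2],bool);o=g.copy()
g[box]=((h[...,1]<60)&(h[...,2]>90))[box]; o[box]=((h[...,0]<20)&(h[...,1]>150)&(h[...,2]>90))[box]
v,u=np.nonzero(g); W=world(np.c_[u,v],z[v,u],c); print("plate z",np.median(W[:,2]),len(u))
X=planez(np.c_[u,v],.009,c)[:,:2]
r=cv2.minAreaRect((X*1000).astype(np.float32)); print("plate rect",r)
v,u=np.nonzero(o); W=world(np.c_[u,v],z[v,u],c); t=np.percentile(W[:,2],95); print("orange top",t,len(u))
k=W[:,2]>t-.004
print("top rect",cv2.minAreaRect((W[k][:,:2]*1000).astype(np.float32)))
# front arm mid vs rear
i=X[:,0]>X[:,0].max()-.02; print("arms mid y",(X[i,1].min()+X[i,1].max())/2,X[i,0].max(), "rear",X[:,0].min())
E
```

```text
plate z 0.008967118374503508 1194
plate rect ((542.725341796875, 115.11481475830078), (33.81624221801758, 66.83699035644531), 88.57157897949219)
orange top 0.04013700887324163 319
top rect ((517.1703491210938, 151.590087890625), (12.934056282043457, 90.93696594238281), 2.0824568271636963)
arms mid y 0.11462705249347567 0.5761016179611468 rear 0.5092323950414922
```

```bash
python3 -m jog '[[-2,0,-25,-0.4,0.4],[-2,0,-55,-0.7,0.45],[-2,0,-85,-0.7,0.45],[-2,0,-115,-0.7,0.45],[-2,0,-140,-0.7,0.45],[-2,0,-165,-0.7,0.45],[-2,0,-185,-0.7,0.45],[-2,0,-200,-0.7,0.45],[-2,0,-212,-0.7,0.45],[-2,0,-218,-0.7,0.45]]' 60
python3 -m jog '[[0,0,0,0,0.5],[0,0,0,0,0.6],[0,0,0,0,0.7],[0,0,0,0,0.8],[0,0,0,0,0.9],[0,0,0,0,1],[0,0,0,0,1],[0,0,0,0,1],[0,0,0,0,1],[0,0,0,0,1]]' 90
python3 -m jog '[[0,0,8,0,1],[0,0,20,0,1],[0,0,35,0,1],[0,0,55,0,1],[0,0,75,0,1],[0,0,95,0,1],[0,0,115,0,1],[0,0,125,0,1],[0,0,125,0,1],[0,0,125,0,1]]'
python3 - <<'E'
from h import *
p,z,c=snap("wrist"); cv2.imwrite("pics/w2.png",p); np.savez("w2.npz",p=p,z=z,K=c[0],d=c[1],T=c[2])
s=status.state();print(s["tcp_pos"],s["ee_rot"],s["ft_force"])
p,z,c=snap("scene"); np.savez("s2.npz",p=p,z=z,K=c[0],d=c[1],T=c[2])
E
```

```text
t: 3.4
tcp_pos: [0.5177, 0.1114, 0.026]
ee_rot: [-3.139, 0.001, 1.536]
ft_force: [0.3, -0.3, 0.7]
gripper_width: 0.549
finger_force: 0.0
t: 4.23
tcp_pos: [0.5194, 0.1132, 0.0286]
ee_rot: [3.139, 0.0, 1.539]
ft_force: [-0.3, -0.9, 5.9]
gripper_width: 0.143
finger_force: 88.3
t: 5.07
tcp_pos: [0.5186, 0.1134, 0.1525]
ee_rot: [3.141, -0.0, 1.539]
ft_force: [0.2, -0.3, -0.5]
gripper_width: 0.14
finger_force: 87.8
[0.51793076 0.11325302 0.15161411] [-3.14028334e+00  1.25320770e-04  1.53857588e+00] [-0.0062073  -0.02349316 -0.87554009]
```

View pics/w2.png

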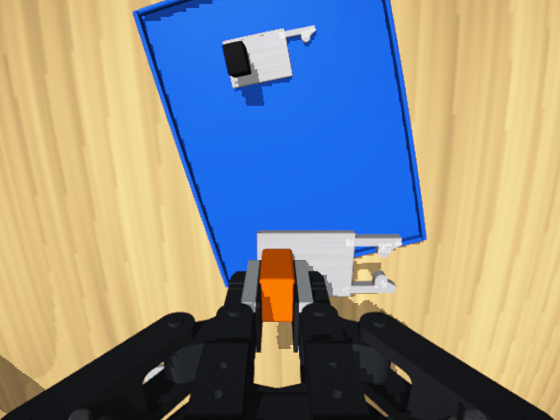

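The clip is held level-looking by its grip at (278,285) and the arms are at (375,265). Measuring its pose in the hand and the tool offset, along with the shaft.

```bash
python3 - <<'E'
from clip import *
a=np.load("w2.npz");p,z,c=a["p"],a["z"],(a["K"],a["d"],a["T"])
tcp=np.array([.5180,.1133,.1517])
h=cv2.cvtColor(p,cv2.COLOR_BGR2HSV)
v,u=np.mgrid[225:305,250:415];v=v.ravel();u=u.ravel()
W=world(np.c_[u,v],z[v,u],c); hs=h[v,u]
k=(hs[:,1]<60)&(hs[:,2]>110)&(W[:,2]>.10)&(W[:,2]<.15)
print(k.sum(),np.percentile(W[k][:,2],[5,50,95]))
zt=np.median(W[k][:,2]);k&=abs(W[k.copy().nonzero()[0][0],2]*0+W[:,2]-zt)<.006
X=planez(np.c_[u[k],v[k]],zt,c)
A=np.c_[W[k][:,:2]-tcp[:2],np.ones(k.sum())]; print("plane",np.linalg.lstsq(A,W[k][:,2],rcond=None)[0])
print("rect rel tcp",cv2.minAreaRect(((X[:,:2]-tcp[:2])*1000).astype(np.float32)), "z rel",zt-tcp[2])
f=X[:,0]>X[:,0].max()-.018; print("front x",(X[:,0].max()-tcp[0]),"arms y", X[f,1].min()-tcp[1],X[f,1].max()-tcp[1])
b=(X[:,0]-tcp[0]>.0)&(X[:,0]-tcp[0]<.03); 
for lo in (.018,.024,.03): 
    q=abs(X[:,0]-tcp[0]-lo)<.003; print(lo,q.sum(),X[q,1].min()-tcp[1],X[q,1].max()-tcp[1])
E
```

```text
5105 [0.13094983 0.13287266 0.134115  ]
plane [-0.00844206 -0.00999624  0.13301168]
rect rel tcp ((25.626483917236328, 2.448383331298828), (33.837066650390625, 67.4334716796875), 87.7779312133789) z rel -0.018827337332083
front x 0.059741912459401525 arms y -0.014213955382549492 0.016776937646107312
0.018 510 -0.0010187307660565192 0.019697692756448018
0.024 663 -0.014490891481466192 0.019494478355267866
0.03 815 -0.014739531529471911 0.019288065980867172
```

```bash
python3 -m jog '[[0,-20,20,0,1],[0,-50,40,0,1],[2,-85,60,0,1],[4,-122,75,0,1],[6,-159,88,0,1],[8,-196,98,0,1],[10,-233,108,0,1],[12,-270,108,0,1],[12,-307,108,0,1],[12,-333,108,0,1]]'
python3 -m jog '[[0,0,0,0,1],[0,0,0,0,1],[0,0,0,0,1],[0,0,0,0,1],[0,0,0,0,1],[0,0,0,0,1],[0,0,0,0,1],[0,0,0,0,1],[0,0,0,0,1],[0,0,0,0,1]]'
python3 - <<'E'
from h import *
p,z,c=snap("wrist"); cv2.imwrite("pics/w3.png",p)
s=status.state();print(s["tcp_pos"],s["ee_rot"],s["ft_force"]); np.savez("w3.npz",p=p,z=z,K=c[0],d=c[1],T=c[2],tcp=s["tcp_pos"])
for k in ("shaft_axis","unit"):
    for r in models.look_for(k,"wrist")[:3]: print(k,np.round(r["xyz"],4),round(r["confidence"],2),proj(r["xyz"],c).round())
E
```

```text
t: 6.0
tcp_pos: [0.5301, -0.2229, 0.2586]
ee_rot: [-3.139, 0.0, 1.537]
ft_force: [0.4, 0.5, -1.1]
gripper_width: 0.145
finger_force: 87.8
t: 6.83
tcp_pos: [0.5307, -0.2195, 0.2604]
ee_rot: [3.141, 0.0, 1.539]
ft_force: [0.0, -0.4, -0.1]
gripper_width: 0.147
finger_force: 87.9
[ 0.53070792 -0.21962151  0.26041864] [3.14134416e+00 1.17988744e-04 1.53870267e+00] [-0.35324325  0.25057811 -0.97693541]
shaft_axis [ 0.2662 -0.2961  0.0278] 0.86 [[ 54. 247.]]
shaft_axis [ 0.6189 -0.1824  0.0728] 0.62 [[372. 142.]]
unit [ 0.2646 -0.3011  0.0264] 0.93 [[ 55. 250.]]
unit [ 0.6173 -0.1841  0.0706] 0.83 [[370. 144.]]
unit [ 0.6108 -0.3916  0.0231] 0.2 [[346. 309.]]
```

View pics/w3.png

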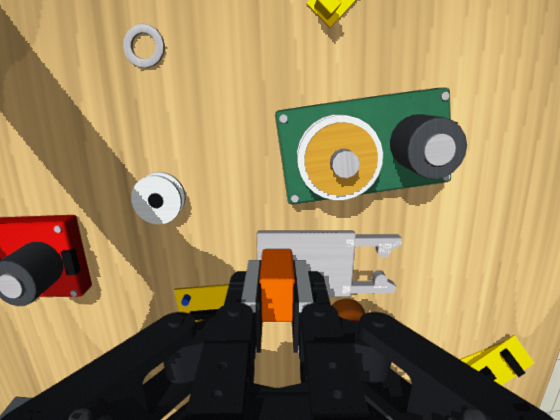

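The wrist view shows the green unit's shaft head at (346,162), the brass face around (340,157) and the can at (440,150). The held clip is at (330,263). Measuring by depth.

```bash
python3 - <<'E'
from clip import *
a=np.load("w3.npz");p,z,c=a["p"],a["z"],(a["K"],a["d"],a["T"])
h=cv2.cvtColor(p,cv2.COLOR_BGR2HSV)
def reg(r):
    v,u=np.mgrid[r[1]:r[3],r[0]:r[2]];v=v.ravel();u=u.ravel();return u,v,world(np.c_[u,v],z[v,u],c),h[v,u]
u,v,W,hs=reg((300,115,382,200))
br=(hs[:,0]>12)&(hs[:,0]<28)&(hs[:,1]>120)&(hs[:,2]>120)
print("brass z",np.percentile(W[br][:,2],[5,25,50,75,95]).round(4)); zf=np.median(W[br][:,2])
print("brass circ",cv2.minEnclosingCircle((planez(np.c_[u[br],v[br]],zf,c)[:,:2]*1000).astype(np.float32)))
hd=(W[:,2]>zf+.012); print("head z",np.percentile(W[hd][:,2],[5,50,95]).round(4),hd.sum()); zh=np.percentile(W[hd][:,2],60)
ht=hd&(abs(W[:,2]-zh)<.004)&(hs[:,1]<60)
X=planez(np.c_[u[ht],v[ht]],zh,c)[:,:2]*1000
print("head circ",cv2.minEnclosingCircle(X.astype(np.float32)),X.mean(0),np.percentile(X,[1,99],axis=0))
rim=(hs[:,1]<60)&(hs[:,2]>150)&(abs(W[:,2]-zf)<.01); print("rim z",np.median(W[rim][:,2]))
u,v,W,hs=reg((385,105,475,185)); k=W[:,2]>.08; print("can z",np.median(W[k][:,2])); zc=np.median(W[k][:,2])
X=planez(np.c_[u[k],v[k]],zc,c)[:,:2]*1000; print("can",cv2.minEnclosingCircle(X.astype(np.float32)),X.mean(0))
g=cv2.inRange(h,(65,80,20),(95,255,160)); g[200:]=0; g[:, :270]=0
n,l,st,_=cv2.connectedComponentsWithStats(g); i=1+st[1:,4].argmax(); vv,uu=np.nonzero(l==i)
print("housing",cv2.minAreaRect((planez(np.c_[uu,vv],.03,c)[:,:2]*1000).astype(np.float32)))
E
```

```text
brass z [0.0708 0.0717 0.0723 0.0728 0.0735]
brass circ ((599.3231811523438, -204.77029418945312), 44.571929931640625)
head z [0.0896 0.0951 0.0971] 685
head circ ((590.5215454101562, -197.47787475585938), 12.166999816894531) [ 590.45695191 -197.19117959] [[ 579.22495357 -208.11538849]
 [ 601.58477088 -186.23275533]]
rim z 0.06829289687488549
can z 0.08523967825349543
can ((667.0162353515625, -183.9990234375), 41.41669464111328) [ 673.45206119 -187.00321064]
housing ((624.8125610351562, -192.86630249023438), (176.29986572265625, 98.34927368164062), 6.72883415222168)
```

```bash
python3 -m jog '[[-6,8,0,0,1],[-18,22,-10,0,1],[-18,22,-40,0,1],[-18,22,-70,0,1],[-18,22,-100,0,1],[-18,22,-125,0,1],[-18,22,-140,0,1],[-18,22,-150,0,1],[-18,22,-150,0,1],[-18,22,-150,0,1]]'
python3 -m jog '[[0,0,-2,0,1],[0,0,-4,0,1],[0,0,-6,0,1],[0,0,-7,0,1],[0,0,-8,0,1],[0,0,-9,0,1],[0,0,-10,0,1],[0,0,-10,0,1],[0,0,-10,0,1],[0,0,-10,0,1]]'
python3 - <<'E'
from h import *
for i in range(3):
    optics.snapshot("wrist"); s=status.state();print(s["tcp_pos"],s["ee_rot"],s["ft_force"],s["torque"])
E
```

```text
t: 7.82
tcp_pos: [0.5127, -0.1976, 0.1106]
ee_rot: [3.141, -0.0, 1.539]
ft_force: [0.7, -0.3, -1.4]
gripper_width: 0.142
finger_force: 87.9
t: 8.65
tcp_pos: [0.5127, -0.1978, 0.1003]
ee_rot: [3.142, 0.0, 1.539]
ft_force: [-0.3, -0.1, -0.5]
gripper_width: 0.143
finger_force: 87.9
[ 0.51272376 -0.19774543  0.10036689] [3.14141285e+00 4.36692314e-05 1.53854564e+00] [-0.10342887 -0.27762386 -1.02910363] [ 0.02265625  0.01029253 -0.0275318 ]
[ 0.51272922 -0.19777857  0.10036288] [3.14140993e+00 7.89325929e-05 1.53853793e+00] [-0.13624323  1.43988985 -0.98142498] [ 0.02166488  0.04946127 -0.06455566]
[ 0.51273333 -0.19776777  0.10038897] [3.14138508e+00 7.86600733e-05 1.53852158e+00] [-1.20574244 -0.3169276  -0.8440175 ] [ 0.02065496 -0.03413911 -0.03917801]
```

```bash
python3 -m jog '[[0,0,-0.5,0,1],[0,0,-1,0,1],[0,0,-1.5,0,1],[0,0,-2,0,1],[0,0,-2.5,0,1],[0,0,-2.5,0,1],[0,0,-2.5,0,1],[0,0,-2.5,0,1],[0,0,-2.5,0,1],[0,0,-2.5,0,1]]'
python3 -m jog '[[0,0,-0.2,0,1],[0,0,-0.4,0,1],[0,0,-0.6,0,1],[0,0,-0.8,0,1],[0,0,-1,0,1],[0,0,-1,0,1],[0,0,-1,0,1],[0,0,-1,0,1],[0,0,-1,0,1],[0,0,-1,0,1]]'
```

```text
t: 9.63
tcp_pos: [0.5127, -0.1977, 0.0978]
ee_rot: [3.141, 0.0, 1.538]
ft_force: [0.0, -0.9, -0.6]
gripper_width: 0.138
finger_force: 87.9
t: 10.47
tcp_pos: [0.5127, -0.1978, 0.0969]
ee_rot: [3.141, 0.0, 1.539]
ft_force: [0.7, -0.3, 0.7]
gripper_width: 0.146
finger_force: 88.1
```

```bash
python3 -m jog '[[0,0,-0.1,0,1],[0,0,-0.2,0,1],[0,0,-0.3,0,1],[0,0,-0.4,0,1],[0,0,-0.5,0,1],[0,0,-0.5,0,1],[0,0,-0.5,0,1],[0,0,-0.5,0,1],[0,0,-0.5,0,1],[0,0,-0.5,0,1]]'
```

```text
t: 11.3
tcp_pos: [0.5128, -0.1978, 0.0967]
ee_rot: [3.141, 0.0, 1.539]
ft_force: [-1.5, 0.6, 6.6]
gripper_width: 0.144
finger_force: 88.7
```

```bash
python3 -m jog '[[0,0,0.6,0,1],[0,0,1.2,0,1],[0,0,1.2,0,1],[2,-0.1,1.2,0,1],[5,-0.2,1.2,0,1],[8,-0.3,1.2,0,1],[11,-0.4,1.2,0,1],[14,-0.5,1.2,0,1],[16,-0.6,1.2,0,1],[16,-0.6,1.2,0,1]]'
```

```text
t: 12.13
tcp_pos: [0.5293, -0.1984, 0.0975]
ee_rot: [3.141, 0.0, 1.539]
ft_force: [-0.8, 0.5, -0.5]
gripper_width: 0.147
finger_force: 87.8
```

```bash
python3 - <<'E'
from clip import *
p,z,c=snap("wrist"); s=status.state(); print(s["tcp_pos"],s["ft_force"]); cv2.imwrite("pics/w4.png",cv2.resize(p[170:320,230:430],(800,600),interpolation=cv2.INTER_CUBIC))
E
```

```text
[ 0.52894214 -0.1983255   0.09746683] [-0.69888816 -0.02914402 -0.70225211]
```

View pics/w4.png

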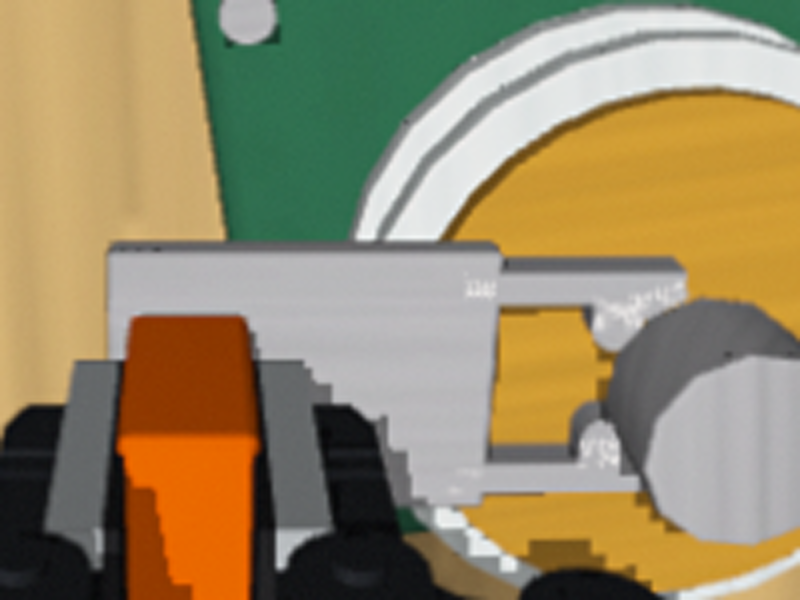

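The crop shows the arm tips passing under the shaft head (700,380) above the brass, with the mouth roughly centred and no contact force. Pushing on gently.

```bash
python3 -m jog '[[0.5,0,0,0,1],[1,0,0,0,1],[1.5,0,0,0,1],[2,-0.1,0,0,1],[2.5,-0.1,0,0,1],[3,-0.1,0,0,1],[3.5,-0.1,0,0,1],[4,-0.1,0,0,1],[4,-0.1,0,0,1],[4,-0.1,0,0,1]]'
```

```text
t: 13.02
tcp_pos: [0.5327, -0.1984, 0.0975]
ee_rot: [3.142, -0.0, 1.539]
ft_force: [1.0, -1.2, -0.7]
gripper_width: 0.142
finger_force: 87.8
```

```bash
python3 -m jog '[[0.2,0,0,0,1],[0.4,0,0,0,1],[0.6,0,0,0,1],[0.8,0,0,0,1],[1,0,0,0,1],[1.2,0,0,0,1],[1.5,0,0,0,1],[1.5,0,0,0,1],[1.5,0,0,0,1],[1.5,0,0,0,1]]'
```

```text
t: 13.85
tcp_pos: [0.5337, -0.1982, 0.0973]
ee_rot: [-3.141, -0.0, 1.539]
ft_force: [-2.5, 1.3, -1.5]
gripper_width: 0.144
finger_force: 87.9
```

```bash
python3 -m jog '[[0.2,0,0,0,1],[0.4,0,0,0,1],[0.6,0,0,0,1],[0.8,0,0,0,1],[1,0,0,0,1],[1.2,0,0,0,1],[1.5,0,0,0,1],[1.5,0,0,0,1],[1.5,0,0,0,1],[1.5,0,0,0,1]]'
```

```text
t: 14.68
tcp_pos: [0.5343, -0.1982, 0.0972]
ee_rot: [-3.139, -0.0, 1.539]
ft_force: [-5.0, 0.9, 1.0]
gripper_width: 0.145
finger_force: 87.9
```

```bash
python3 -m jog '[[0.2,0,0,0,1],[0.4,0,0,0,1],[0.6,0,0,0,1],[0.8,0,0,0,1],[1,0,0,0,1],[1.2,0,0,0,1],[1.5,0,0,0,1],[1.5,0,0,0,1],[1.5,0,0,0,1],[1.5,0,0,0,1]]'
```

```text
t: 15.52
tcp_pos: [0.5349, -0.1982, 0.0972]
ee_rot: [-3.137, -0.001, 1.539]
ft_force: [-7.5, 0.5, 2.2]
gripper_width: 0.143
finger_force: 88.4
```

```bash
python3 -m jog '[[0.2,0,0,0,1],[0.4,0,0,0,1],[0.6,0,0,0,1],[0.8,0,0,0,1],[1,0,0,0,1],[1.2,0,0,0,1],[1.5,0,0,0,1],[1.5,0,0,0,1],[1.5,0,0,0,1],[1.5,0,0,0,1]]'
```

```text
t: 16.35
tcp_pos: [0.5358, -0.1982, 0.0972]
ee_rot: [-3.136, -0.001, 1.539]
ft_force: [-9.4, 0.2, 2.9]
gripper_width: 0.145
finger_force: 88.5
```

```bash
python3 -m jog '[[0.2,0,0,0,1],[0.4,0,0,0,1],[0.6,0,0,0,1],[0.8,0,0,0,1],[1,0,0,0,1],[1.2,0,0,0,1],[1.5,0,0,0,1],[1.5,0,0,0,1],[1.5,0,0,0,1],[1.5,0,0,0,1]]'
```

```text
t: 17.18
tcp_pos: [0.541, -0.1985, 0.0976]
ee_rot: [3.14, 0.0, 1.538]
ft_force: [-1.6, 1.6, -1.2]
gripper_width: 0.145
finger_force: 87.9
```

It passed the nubs (force dropped from 9.4 N to about 1.6 N). Now up to the bridge stop.

```bash
python3 -m jog '[[0.3,0,0,0,1],[0.6,0,0,0,1],[0.9,0,0,0,1],[1.2,0,0,0,1],[1.5,0,0,0,1],[1.8,0,0,0,1],[2,0,0,0,1],[2,0,0,0,1],[2,0,0,0,1],[2,0,0,0,1]]'
```

```text
t: 18.02
tcp_pos: [0.543, -0.1987, 0.0979]
ee_rot: [3.14, 0.001, 1.538]
ft_force: [2.1, 0.5, 1.2]
gripper_width: 0.15
finger_force: 88.3
```

```bash
python3 -m jog '[[0.3,0,0,0,1],[0.6,0,0,0,1],[0.9,0,0,0,1],[1.2,0,0,0,1],[1.5,0,0,0,1],[1.5,0,0,0,1],[1.5,0,0,0,1],[1.5,0,0,0,1],[1.5,0,0,0,1],[1.5,0,0,0,1]]'
```

```text
t: 18.85
tcp_pos: [0.5434, -0.1984, 0.0974]
ee_rot: [-3.141, -0.0, 1.539]
ft_force: [1.9, -0.1, -0.6]
gripper_width: 0.14
finger_force: 88.0
```

```bash
python3 -m jog '[[0.3,0,0,0,1],[0.6,0,0,0,1],[0.9,0,0,0,1],[1.2,0,0,0,1],[1.5,0,0,0,1],[1.5,0,0,0,1],[1.5,0,0,0,1],[1.5,0,0,0,1],[1.5,0,0,0,1],[1.5,0,0,0,1]]'
```

```text
t: 19.68
tcp_pos: [0.5453, -0.1984, 0.0976]
ee_rot: [3.141, 0.0, 1.539]
ft_force: [1.6, -0.3, -1.4]
gripper_width: 0.143
finger_force: 88.0
```

```bash
python3 -m jog '[[0.3,0,0,0,1],[0.6,0,0,0,1],[0.9,0,0,0,1],[1.2,0,0,0,1],[1.5,0,0,0,1],[1.5,0,0,0,1],[1.5,0,0,0,1],[1.5,0,0,0,1],[1.5,0,0,0,1],[1.5,0,0,0,1]]'
```

```text
t: 20.52
tcp_pos: [0.5465, -0.1984, 0.0975]
ee_rot: [-3.141, -0.0, 1.539]
ft_force: [0.1, -0.9, -0.2]
gripper_width: 0.143
finger_force: 88.0
```

```bash
python3 -m jog '[[0.3,0,0,0,1],[0.6,0,0,0,1],[0.9,0,0,0,1],[1.2,0,0,0,1],[1.5,0,0,0,1],[1.5,0,0,0,1],[1.5,0,0,0,1],[1.5,0,0,0,1],[1.5,0,0,0,1],[1.5,0,0,0,1]]'
```

```text
t: 21.35
tcp_pos: [0.5473, -0.1982, 0.0973]
ee_rot: [-3.14, -0.001, 1.539]
ft_force: [-4.2, -0.6, 0.4]
gripper_width: 0.142
finger_force: 88.3
```

```bash
python3 -m jog '[[0.3,0,0,0,1],[0.6,0,0,0,1],[0.9,0,0,0,1],[1.2,0,0,0,1],[1.5,0,0,0,1],[1.5,0,0,0,1],[1.5,0,0,0,1],[1.5,0,0,0,1],[1.5,0,0,0,1],[1.5,0,0,0,1]]'
```

```text
t: 22.18
tcp_pos: [0.5475, -0.1982, 0.0972]
ee_rot: [-3.137, -0.001, 1.539]
ft_force: [-7.4, 0.0, 2.9]
gripper_width: 0.141
finger_force: 88.5
```

Bridge has met the shaft (x stops, force rises). Small final press, then relax, settle and let go with only a slight opening.

```bash
python3 -m jog '[[0.4,0,0,0,1],[0.8,0,0,0,1],[1.2,0,0,0,1],[1.2,0,0,0,1],[1.2,0,0,0,1],[1.2,0,0,0,1],[1.2,0,0,0,1],[1.2,0,0,0,1],[1.2,0,0,0,1],[1.2,0,0,0,1]]'
python3 -m jog '[[-0.8,0,0,0,1],[-1.6,0,0,0,1],[-2.2,0,-0.2,0,1],[-2.6,0,-0.4,0,1],[-2.6,0,-0.5,0,1],[-2.6,0,-0.5,0,1],[-2.6,0,-0.5,0,1],[-2.6,0,-0.5,0,1],[-2.6,0,-0.5,0,1],[-2.6,0,-0.5,0,1]]'
```

```text
t: 23.02
tcp_pos: [0.5476, -0.1981, 0.0973]
ee_rot: [-3.135, -0.001, 1.539]
ft_force: [-9.9, -0.3, 4.6]
gripper_width: 0.143
finger_force: 89.0
t: 23.85
tcp_pos: [0.5473, -0.1982, 0.097]
ee_rot: [-3.14, -0.0, 1.539]
ft_force: [-6.0, 0.1, 2.0]
gripper_width: 0.142
finger_force: 88.7
```

```bash
python3 -m jog '[[-0.5,0,0,0,1],[-1,0,0,0,1],[-1.5,0,0,0,1],[-1.8,0,0,0,1],[-1.8,0,0,0,1],[-1.8,0,0,0,1],[-1.8,0,0,0,1],[-1.8,0,0,0,1],[-1.8,0,0,0,1],[-1.8,0,0,0,1]]'
python3 -m jog '[[0,0,0,0,0.86],[0,0,0,0,0.84],[0,0,0,0,0.82],[0,0,0,0,0.8],[0,0,0,0,0.78],[0,0,0,0,0.76],[0,0,0,0,0.76],[0,0,0,0,0.76],[0,0,0,0,0.76],[0,0,0,0,0.76]]'
```

```text
t: 24.68
tcp_pos: [0.547, -0.1987, 0.0972]
ee_rot: [3.14, 0.0, 1.538]
ft_force: [-0.7, 0.0, -0.7]
gripper_width: 0.146
finger_force: 88.2
t: 25.52
tcp_pos: [0.5465, -0.1985, 0.097]
ee_rot: [3.141, 0.0, 1.538]
ft_force: [-0.1, 0.7, 0.4]
gripper_width: 0.241
finger_force: 0.0
```

Released with no residual force. Lifting straight up, then looking.

```bash
python3 -m jog '[[0,0,4,0,0.76],[0,0,10,0,0.76],[0,0,20,0,0.76],[0,0,35,0,0.76],[0,0,55,0,0.76],[0,0,80,0,0.76],[-10,0,105,0,0.76],[-20,0,125,0,0.76],[-20,0,130,0,0.76],[-20,0,130,0,0.76]]'
python3 - <<'E'
from clip import *
p,z,c=snap("wrist"); cv2.imwrite("pics/w5.png",cv2.resize(p[90:240,240:440],(800,600),interpolation=cv2.INTER_CUBIC))
h=cv2.cvtColor(p,cv2.COLOR_BGR2HSV); v,u=np.mgrid[90:260,230:450];v=v.ravel();u=u.ravel();W=world(np.c_[u,v],z[v,u],c);hs=h[v,u]
hd=(hs[:,1]<60)&(W[:,2]>.089)&(W[:,2]<.101)&(abs(W[:,0]-.59)<.02)&(abs(W[:,1]+.197)<.02); print("head",cv2.minEnclosingCircle((W[hd][:,:2]*1000).astype(np.float32)),hd.sum())
k=(hs[:,1]<60)&(abs(W[:,2]-.077)<.004)&(W[:,0]>.53)&(W[:,0]<.575)&(abs(W[:,1]+.197)<.025)
X=W[k]; print(k.sum(),X.min(0),X.max(0)); A=np.c_[X[:,:2]-[.55,-.197],np.ones(len(X))]; print("plane",np.linalg.lstsq(A,X[:,2],rcond=None)[0])
br=(hs[:,0]>12)&(hs[:,0]<28)&(hs[:,1]>120)&(hs[:,2]>120)&(abs(W[:,2]-.072)<.005); print("face",np.median(W[br][:,2]))
E
```

```text
t: 26.35
tcp_pos: [0.5275, -0.199, 0.2297]
ee_rot: [3.136, 0.002, 1.538]
ft_force: [-0.2, -0.2, 0.1]
gripper_width: 0.239
finger_force: 0.0
head ((590.726806640625, -197.8006134033203), 12.226812362670898) 719
1147 [ 0.53793111 -0.21364162  0.07359989] [ 0.57492893 -0.17908903  0.07931934]
plane [ 0.0050008  -0.00652766  0.07724996]
face 0.0723301300601023
```

View pics/w5.png

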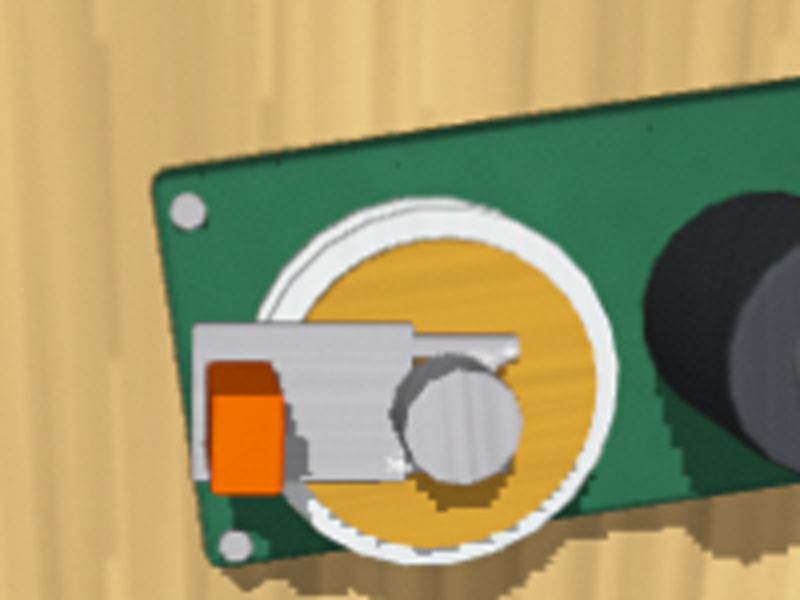

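The clip is home: its rear edge puts the origin within 1 mm of the shaft axis, and it lies flat, with its top 5 mm above the face. Handing in.

```bash
python3 -c "
from workcell import job; print(job.close_job())"
```

```text
the job is handed in; nothing more can be done
None
```

The orange-grip clip is snapped into the shaft groove of the green unit, fully seated and lying flat; I let go of it, backed the arm clear and handed the job in at about 26 s, with no verdict shown.

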